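Weigh a metal case on the appraiser's balance

TASK

Take the long rectangular metal case from the valuables tray and set it down gently on the balance's stage plate, flat, lid up, square to the plate and centred between the stops with even gaps all round. Then let go of it and raise the clear front screen of the balance fully by its handle, leaving the case centred. Leave the pocket watch in the tray and the other things on the desk where they are.

Things in the scene. Friction and masses are not known exactly. Their poses are not given: they have to be found in the camera images.
- case: the item to weigh: a plain closed steel card case, a rectangular block 46 (x) by 110 (y) by 22 (z) mm, about 0.2 kg, lying flat in the tray. Origin: centre of its underside; z up through its lid; y along its length. Turning it half round makes no difference.
- stage (a point): centre of the top of the balance's flat stage plate, 104 (x) by 150 (y) mm, 62 mm above the desk; axes as the balance's. The case's length goes along y. Stops 8 mm high stand on it: four 10 mm square posts centred at x +-36, y +-43 mm (room for fingers between them at y = 0), two end stops with inner faces at y +-63 mm: an 8 mm gap all round a centred case.
- balance: white balance, fixed, 236 mm wide (y). Origin: on the desk under the stage's centre; front is -x, towards the robot. Base 56 mm high from x -91 to 99 mm; console 34 mm high before it to x -146 mm. Clear walls at y +-113 and x 94 mm, top open, reach 107 mm above the desk. A clear screen at the front (x -94 mm) slides up between two posts (y +-118 mm, 107 mm high).
- sash_handle (a point): middle of the top edge of the screen's handle: a black upright tab 12 mm thick (balance's x), 100 mm long (balance's y), 34 mm tall on the screen's top edge, both faces free to pinch from above. Moves with the screen: 91 mm above the desk when fully down (tab's foot 1 mm above the base's top), 141 mm fully up.
- sash (a joint): height of the screen in m: 0 fully down (open), 0.05 fully up at its stop (closed). It starts low, at 0 to 0.012. Stiff slide: takes about 5 N to raise and stays where it is left.
- tray: dark wooden tray with black lining, fixed to the desk, outside 240 (x) by 190 (y) by 18 mm high, walls 6 mm, inner floor 6 mm above the desk. Origin: centre of its underside. The case lies on one half (x about -55 or +55 mm), the pocket watch on the other.
- watch: steel pocket watch, round, 50 mm across and 13 mm high, with a 10 mm crown and thin bow towards its +y, lying in the tray; leave it. Origin: centre of its underside.
- loupe: aluminium eye loupe standing on the desk, 48 mm across, 62 mm high; leave it. Origin: centre of its underside.
- stamp: office self-inking stamp, 45 by 70 by 82 mm high, on the desk; leave it. Origin: centre of its underside.
- cup: white cup, 76 mm across, 85 mm high, on the desk; leave it. Origin: centre of its underside.
There are look-alikes about, which are no part of the job. What is shaped like the case but yellow is not meant.

How it is judged (in metres and radians):
On the way:
1. the case stands centred between the stops on the stage plate, let go, with the front screen still low (x of case in the frame of stage between -0.006 and 0.006 m and y of case in the frame of stage between -0.006 and 0.006 m and z of case in the frame of stage between -0.003 and 0.003 m and angle between the y axis of case and the y axis of stage, either way round below 0.12 rad and angle between case's own z axis and vertical below 0.06 rad and linear speed of case below 0.02 m/s and contact force between the fingers and case below 0.05 N and value of joint sash below 0.02 m), for 0.2 s.
At the end, for the whole second after the job is handed in: The case rests flat, lid up, released and still on the stage plate (underside within 3 mm of its top), centred within 6 mm along each stage axis, its length within 0.12 rad of the stage's y; the front screen is still and raised over 45 of its 50 mm (x of case in the frame of stage between -0.006 and 0.006 m and y of case in the frame of stage between -0.006 and 0.006 m and z of case in the frame of stage between -0.003 and 0.003 m and angle between the y axis of case and the y axis of stage, either way round below 0.12 rad and angle between case's own z axis and vertical below 0.06 rad and linear speed of case below 0.02 m/s and contact force between the fingers and case below 0.05 N and value of joint sash above 0.045 m and velocity of joint sash between -0.005 and 0.005 m/s); the robot touches nothing.
It fails at once if the case is let fall onto the balance from more than about 15 mm (horizontal distance between case and stage below 0.1 m and z of case in the frame of stage above 0.012 m and contact force between the fingers and case below 0.05 N and linear speed of case above 0.2 m/s).
It fails at once if the case is pressed or knocked hard against the balance (more than 40 N between them) (contact force between case and balance above 40 N).
It fails at once if the pocket watch is moved more than 20 mm or tipped (distance of watch from where it was at the start of the episode above 0.02 m or angle between watch's own z axis and vertical above 0.5 rad).
It fails at once if the loupe, the stamp or the cup is moved more than 20 mm or tipped over ((distance of loupe from where it was at the start of the episode above 0.02 m or angle between loupe's own z axis and vertical above 0.5 rad) or (distance of stamp from where it was at the start of the episode above 0.02 m or angle between stamp's own z axis and vertical above 0.5 rad) or (distance of cup from where it was at the start of the episode above 0.02 m or angle between cup's own z axis and vertical above 0.5 rad)).
It also fails if it takes over 58 s, if anything falls off the work surface, if the arm or the gripper's body presses on something with over 40 N, if the wrist force passes 120 N, or if a joint passes its speed limit or range.

ROBOT

A 6-joint arm with a two-finger parallel gripper is mounted at the origin on the work surface. World frame = base frame: x ahead of the robot, y to its left, z up, the work surface at z = 0. Lengths are in m, angles in degrees, forces in N, time in s.
With the tool pointing down it reaches from about 0.3 to 0.775 m from the base axis. Payload 14.6 kg.
Tool frame: the origin (TCP) lies midway between the tips of the shut fingers; the grasp point (between the pads) lies 19 mm behind it; z points along the fingers, y is the line along which they close (so a half turn about z gives the same grasp; the last joint's range is limited). The gripper opens to 85 mm and grips with 20 to 120 N. Pads are 22 mm wide; open, the fingers measure 114 mm over their backs; the gripper's body (76 mm by 85 mm) begins 54 mm behind the grasp point. The pads swing forward as they close: fully open they stand 13 mm farther back than shut.
Start: joints at [-70.107, 17.183, 87.147, -0, 75.671, -3.816], TCP at [0.221, -0.504, 0.231] pointing down, gripper open.
Joint ranges: [-173.82, 173.82], [-45.26, 126.66], [13.44, 144.39], [-59.66, 239.66], [0, 175.72], [-146.38, 146.38]. Speed limits (degrees/s): [127.2, 127.2, 147.25, 180, 180, 180].

INTERFACE

Orientations are given as [roll, pitch, yaw] about the fixed x, y, z axes, in that order (R = Rz(yaw) Ry(pitch) Rx(roll)).
In Python, from workcell import * gives the robot as it stands.
- The arm moves only by the tool play_rows, never from a script. Its argument "plan" is a list that holds one entry, the list of rows, each a list of 6 numbers: the shift along the tool's x, y, z each as a share of 50 cm, from -1 to 1, then the turn, a rotation vector about the tool's x, y, z each as a share of 60 degrees, from -1 to 1. In form: [[[tx, ty, tz, rx, ry, rz], ...]]. A call has 1 to 5 rows; each row shifts and turns the commanded pose from where the row before left it, along the tool's axes as they then stand; what a row does not reach is not made up. A row lasts 1/12 s, in which the tool goes at most 41.7 mm and 7.16 degrees, less where a joint would pass 70% of its speed; a pose out of reach is approached as far as the arm can. A call with a number of a shift or a turn outside -1 to 1 is refused whole. A call with a gripper value outside its range is refused whole. "hand" is the opening, from 0 (shut) to 1 (fully open), set as the call begins (left out, the last holds). The fingers move at their own pace and stop on an object; the grip force is fixed at half the most. Time passes only in rows, so rows that do not move let the fingers close. It gives the time, the measured TCP pose, the force, the opening and the grip force at its end, in the units of the state.
- state(): the state, without advancing time (a new reading comes with each control period).
- camera(name): name is "side" or "top" or "wrist"; returns the picture (480x640x3 uint8, red, green, blue); there is no depth.
- get_calibration(name): a dict with "vfov" (degrees; the focal length in pixels is half the picture's height over the tangent of half this angle, whatever the lens; pixels are square), "cx", "cy" (the principal point, pixels), "R" (3x3) and "t" (3): a world point X has camera coordinates R X + t; the wrist camera has in their place "mount" (4x4, takes a point from camera to tool coordinates, whose origin is the TCP and whose axes are the flange's). Camera axes: x right, y down, z forward; pixel columns grow to the right and rows downward; lengths in m; the calibration is good to about 2 mm. A picture is of the moment at which its call begins: read the wrist's pose just before it. get_calibration takes no time and is no camera call.
- hand_in(): hands the job in; it is judged then, once.
Trained networks look in the newest picture that a camera, given by its name, has taken for a name from the list of things; names that differ only in an ending like _2 or _b are one class to them, and where a whole thing is asked for, a point or a joint stands for the part that bears it (a point fixed in the world has none). Each returns a list of dicts, best first, with "conf" (0 to 1); they miss things now and then, are a little off and sometimes report something else, mostly with a low value. They report only what shows in the picture. A call takes as long as a camera call. They do not tell look-alikes from the thing itself.
- boxes_of(thing, camera): "centre" ([column, row] in pixels, amid what is visible of it).
- spot_point(thing, camera): "centre" ([column, row] in pixels: a listed point, or the origin of a listed thing).
The state is a dict: "t": time; "joints": joint angles; "joint_velocities": joint speeds; "joint_torque": joint torques, N m; "position": TCP position; "ee_rot": TCP orientation; "force": force on the tool from outside, world axes, zero at the start; "torque": the same for the moment, N m; "opening": opening from 0.0 (shut) to 1.0 (fully open); "grasp_force": force on a finger pad.
Only numpy, scipy, OpenCV 4.12 (cv2) and the standard library are available. Lean on these libraries where they do the work, as an engineer would, in place of code of your own. Each camera call takes 0.05 s, during which the arm holds its last target. There are 200 camera calls.

## Working session

There is one attempt and no reset: what is moved stays moved. The work goes in short steps, Python scripts to look and compute and a tool call to move; the robot and the scene stay as the last step left them, time stands still between calls to the robot, and variables do not carry over. Pictures are saved under pics/ and viewed, at most 13 in all, crops included, and the job is handed in when it is done.

Besides the shell and the picture viewer there is one more tool, called after "Call:" in YAML: its name, and indented under it one key for each argument. play_rows: Moves the arm, as the interface text tells. Shift numbers are shares of 50 cm and turn numbers shares of 60 degrees, none past 1 either way. Its arguments: {"type":"object","properties":{"plan":{"type":"array","items":{"type":"array","items":{"type":"array","items":{"type":"number"}}}},"hand":{"type":"number"}},"required":["plan"]}

```bash
mkdir -p pics
cat > h.py <<'E'
from workcell import *
import numpy as np, cv2
from scipy.spatial.transform import Rotation as Ro
def K(c):
    f=240/np.tan(np.radians(c["vfov"]/2)); return f,c["cx"],c["cy"]
def pose(s):
    T=np.eye(4);T[:3,:3]=Ro.from_euler('xyz',s["ee_rot"],degrees=True).as_matrix();T[:3,3]=s["position"];return T
def ray(name,px,s=None):
    c=get_calibration(name);f,cx,cy=K(c);d=np.array([(px[0]-cx)/f,(px[1]-cy)/f,1])
    if name=="wrist":
        T=pose(s)@np.array(c["mount"]);o=T[:3,3];d=T[:3,:3]@d
    else:
        R=np.array(c["R"]);o=-R.T@np.array(c["t"]);d=R.T@d
    return o,d/np.linalg.norm(d)
def atz(name,px,z,s=None):
    o,d=ray(name,px,s);return o+d*(z-o[2])/d[2]
def tri(rs):
    A=sum(np.eye(3)-np.outer(d,d) for o,d in rs);b=sum((np.eye(3)-np.outer(d,d))@o for o,d in rs);return np.linalg.solve(A,b)
def proj(name,X,s=None):
    c=get_calibration(name);f,cx,cy=K(c)
    if name=="wrist":
        p=np.linalg.inv(pose(s)@np.array(c["mount"]))@np.append(X,1)
    else: p=np.array(c["R"])@X+np.array(c["t"])
    return [cx+f*p[0]/p[2],cy+f*p[1]/p[2]]
def save(name,fn):
    im=camera(name);cv2.imwrite("pics/"+fn,cv2.cvtColor(im,cv2.COLOR_RGB2BGR));return im
E
python3 - <<'E'
from h import *
np.set_printoptions(precision=4,suppress=True)
for n in ["top","side","wrist"]:
    s=state();save(n,n+"0.png")
    print(n,get_calibration(n))
    for th in ["case","stage","sash_handle","watch","tray"]:
        print(th,[(np.round(d["centre"],1),round(d["conf"],2)) for d in spot_point(th,n)])
print(state())
E
```

```text
top {'vfov': 50.707576914611806, 'cx': 323.75565514799865, 'cy': 238.6090730450105, 'R': array([[-0.0088, -0.9998,  0.0184],
       [-0.9838,  0.0053, -0.1791],
       [ 0.1789, -0.0197, -0.9837]]), 't': array([0.0044, 0.5953, 1.1684])}
case [(array([132.2, 334.8]), 0.87), (array([235.2, 228.6]), 0.83), (array([158.9, 197.4]), 0.75)]
stage [(array([398.7, 246.9]), 0.8), (array([134.7, 251.7]), 0.39)]
sash_handle [(array([397.4, 282.3]), 0.83)]
watch [(array([246.1, 272.2]), 0.72), (array([134.7, 248.6]), 0.39)]
tray [(array([245.4, 250.9]), 0.71)]
side {'vfov': 45.43641764262871, 'cx': 308.00544158132766, 'cy': 234.53798222665864, 'R': array([[ 0.9816, -0.1901,  0.0163],
       [-0.0854, -0.5144, -0.8533],
       [ 0.1707,  0.8362, -0.5212]]), 't': array([-0.57  ,  0.1428,  1.5435])}
case [(array([307.8, 225.7]), 0.59), (array([322.3, 197.7]), 0.57), (array([224.2, 196. ]), 0.56), (array([321.5, 306.6]), 0.21)]
stage [(array([320.6, 285.7]), 0.74)]
sash_handle [(array([282.9, 277.2]), 0.68)]
watch []
tray [(array([295.7, 233.4]), 0.97)]
wrist {'vfov': 66.4562666287239, 'cx': 320.6698692012836, 'cy': 243.01249187840526, 'mount': array([[ 0.0004, -0.9551, -0.2962,  0.0761],
       [ 1.    ,  0.0001,  0.0008, -0.0001],
       [-0.0008, -0.2962,  0.9551, -0.144 ],
       [ 0.    ,  0.    ,  0.    ,  1.    ]])}
case []
stage []
sash_handle []
watch []
tray []
{'t': 0.9, 'joints': array([-70.1051,  17.1822,  87.146 ,   0.0007,  75.6684,  -3.816 ]), 'joint_velocities': array([-0.0107, -0.0709,  0.0501,  0.0814, -0.0575, -0.0354]), 'joint_torque': array([  0.0029, -54.3339, -36.1981,   0.    ,   0.0006,  -0.0001]), 'position': array([ 0.2212, -0.5036,  0.2313]), 'ee_rot': array([179.9966,  -0.0005,  23.7107]), 'force': array([-0.1219,  0.3144, -0.6324]), 'torque': array([ 0.0485,  0.0212, -0.0303]), 'grasp_force': 0.0, 'opening': 0.9996526015159515}
```

View pics/top0.png

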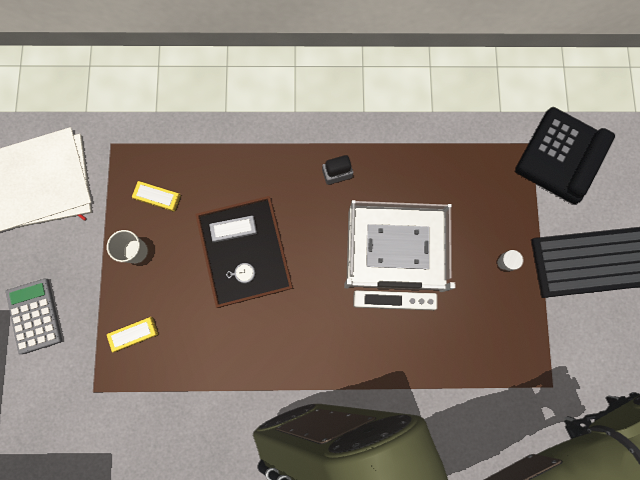

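View pics/side0.png

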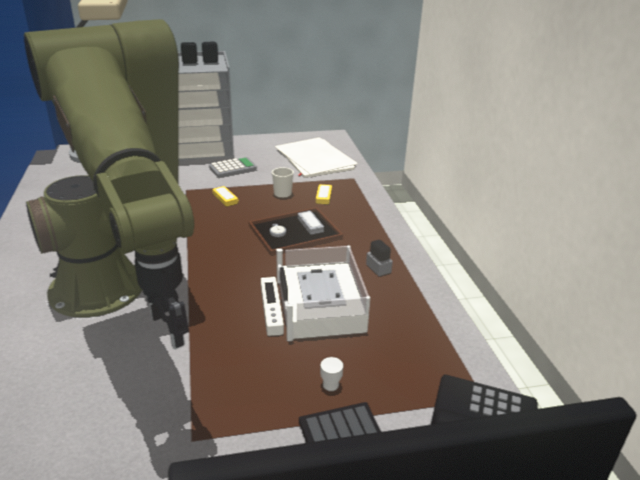

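Run:
```python
from h import *
np.set_printoptions(precision=4,suppress=True)
for a,b in [((235.2,228.6),(322.3,197.7)),((235.2,228.6),(307.8,225.7)),((398.7,246.9),(320.6,285.7)),((397.4,282.3),(282.9,277.2)),((245.4,250.9),(295.7,233.4))]:
    print(tri([ray("top",a),ray("side",b)]))
```

```text
[0.6364 0.2023 0.1094]
[0.6268 0.2216 0.0051]
[ 0.5749 -0.179   0.0646]
[ 0.4836 -0.1675  0.0948]
[ 0.5774  0.196  -0.0047]
```

Top picture: silver case at about (233,228) in the tray beside the watch (243,272). The yellow look-alikes are at (156,195) and (132,335), and the stage is at (399,247). Side picture: the same case is at (311,222), the stage at (321,286) and the handle at (283,277). I'll go look at the balance with the wrist camera first.

```bash
cat >> h.py <<'E'
def rows(xyz,yaw,n,cur=None):
    """rows (rounded) from current pose to tool-down target; whole shift / n, axes at start of each row"""
    T=pose(state()) if cur is None else cur
    p=T[:3,3].copy();Rc=T[:3,:3];Rt=Ro.from_euler('xyz',[180,0,yaw],degrees=True).as_matrix()
    out=[]
    for k in range(n,0,-1):
        sh=Rc.T@(np.array(xyz)-p)/k; rv=Ro.from_matrix(Rc.T@Rt).as_rotvec(degrees=True)/k
        r=np.round(np.r_[sh/.5,rv/60],3);out.append(r.tolist())
        p=p+Rc@(r[:3]*.5);Rc=Rc@Ro.from_rotvec(r[3:]*60,degrees=True).as_matrix()
    for i in range(0,n,5): print(out[i:i+5])
    T=np.eye(4);T[:3,:3]=Rc;T[:3,3]=p;return T
E
python3 -c "
from h import *
rows([.575,-.15,.25],90,14)"
```

```text
[[0.067, -0.026, -0.003, 0.0, 0.0, -0.079], [0.068, -0.02, -0.003, 0.0, 0.0, -0.079], [0.07, -0.015, -0.003, 0.0, 0.0, -0.079], [0.071, -0.009, -0.003, 0.0, 0.0, -0.079], [0.071, -0.003, -0.003, 0.0, 0.0, -0.079]]
[[0.071, 0.003, -0.002, 0.0, 0.0, -0.079], [0.071, 0.009, -0.003, 0.0, 0.0, -0.079], [0.07, 0.015, -0.002, 0.0, 0.0, -0.079], [0.069, 0.021, -0.003, 0.0, 0.0, -0.079], [0.067, 0.026, -0.002, 0.0, 0.0, -0.079]]
[[0.064, 0.031, -0.003, 0.0, 0.0, -0.079], [0.061, 0.037, -0.002, 0.0, 0.0, -0.079], [0.058, 0.042, -0.003, 0.0, 0.0, -0.078], [0.055, 0.046, -0.002, 0.0, 0.0, -0.079]]
```

Call:
play_rows:
  plan:
    - [[0.067,-0.026,-0.003,0,0,-0.079],[0.068,-0.02,-0.003,0,0,-0.079],[0.07,-0.015,-0.003,0,0,-0.079],[0.071,-0.009,-0.003,0,0,-0.079],[0.071,-0.003,-0.003,0,0,-0.079]]
  hand: 0.75

```text
t: 1.32
position: [0.3481, -0.3759, 0.239]
ee_rot: [180.0, 0.0, 47.6]
force: [-0.9, 0.3, 0.6]
opening: 0.748
grasp_force: 0.0
```

Call:
play_rows:
  plan:
    - [[0.071,0.003,-0.002,0,0,-0.079],[0.071,0.009,-0.003,0,0,-0.079],[0.07,0.015,-0.002,0,0,-0.079],[0.069,0.021,-0.003,0,0,-0.079],[0.067,0.026,-0.002,0,0,-0.079]]

```text
t: 1.73
position: [0.4751, -0.2493, 0.2451]
ee_rot: [180.0, 0.0, 71.3]
force: [1.0, -0.4, 0.5]
opening: 0.752
grasp_force: 0.0
```

Call:
play_rows:
  plan:
    - [[0.064,0.031,-0.003,0,0,-0.079],[0.061,0.037,-0.002,0,0,-0.079],[0.058,0.042,-0.003,0,0,-0.078],[0.055,0.046,-0.002,0,0,-0.079],[0,0,0,0,0,0]]

```text
t: 2.15
position: [0.578, -0.1456, 0.2495]
ee_rot: [180.0, -0.0, 90.5]
force: [-1.0, 0.8, -0.6]
opening: 0.752
grasp_force: 0.0
```

Run:
```python
from h import *
camera("wrist");s=state();save("wrist","w1.png");print(s["t"],s["position"],s["ee_rot"])
for th,z in [("stage",.062),("sash_handle",.095),("case",.01)]:
    for d in spot_point(th,"wrist"): print(th,d,atz("wrist",d["centre"],z,s))
rows([.62,.22,.25],107,11)
```

```text
2.2 [ 0.57647676 -0.14752969  0.24926893] [-1.79976997e+02 -1.95449423e-02  9.02697861e+01]
stage {'centre': [323.0, 242.5], 'conf': 0.77} [ 0.57925298 -0.17405254  0.062     ]
sash_handle {'centre': [206.7, 253.1], 'conf': 0.77} [ 0.47903584 -0.17392225  0.095     ]
case {'centre': [208.2, 254.0], 'conf': 0.59} [ 0.45279988 -0.20407577  0.01      ]
[[0.067, 0.008, -0.0, -0.0, 0.0, -0.026], [0.067, 0.01, -0.0, -0.0, 0.0, -0.026], [0.067, 0.012, -0.0, -0.0, 0.0, -0.026], [0.067, 0.014, -0.0, -0.0, 0.0, -0.026], [0.066, 0.015, -0.0, -0.0, 0.0, -0.026]]
[[0.066, 0.017, -0.0, -0.0, 0.0, -0.026], [0.065, 0.019, -0.0, -0.0, 0.0, -0.026], [0.065, 0.021, -0.0, -0.0, 0.0, -0.026], [0.064, 0.023, -0.0, -0.0, 0.0, -0.026], [0.063, 0.024, -0.0, -0.0, 0.0, -0.025]]
[[0.063, 0.026, -0.0, -0.0, 0.0, -0.026]]
```

View pics/w1.png

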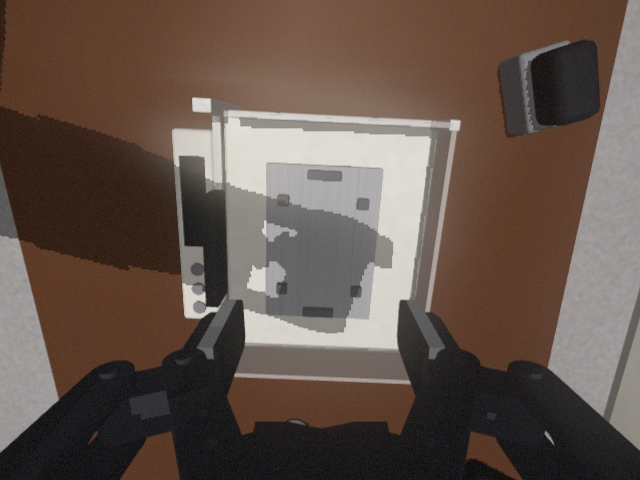

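The wrist picture shows the plate's corners at about (266,163), (382,168), (371,319) and (265,316). The posts are at (283,200), (363,204), (282,289) and (356,292), and the handle is a dark bar at x≈215, y 190–305. I'll take a second view on the way to the tray.

Call:
play_rows:
  plan:
    - [[0.067,0.008,0,0,0,-0.026],[0.067,0.01,0,0,0,-0.026],[0.067,0.012,0,0,0,-0.026],[0.02,0.004,0,0,0,0],[0,0,0,0,0,0]]

```text
t: 2.82
position: [0.5884, -0.0374, 0.2501]
ee_rot: [180.0, -0.0, 94.7]
force: [0.2, 0.7, -0.3]
opening: 0.753
grasp_force: 0.0
```

Run:
```python
from h import *
import json
camera("wrist");s=state();save("wrist","w2.png");print(s["t"],s["position"],s["ee_rot"])
json.dump({k:np.array(s[k]).tolist() for k in("position","ee_rot")},open("s2.json","w"))
for th,z in [("stage",.062),("sash_handle",.095),("case",.01)]:
    for d in spot_point(th,"wrist"): print(th,d,atz("wrist",d["centre"],z,s))
s1=dict(position=[ 0.57647676,-0.14752969,0.24926893],ee_rot=[-179.977,-.0195,90.2698])
cs=[(266,163),(382,168),(371,319),(265,316)]
P=np.array([atz("wrist",p,.062,s1) for p in cs]);print(P,P.mean(0))
e=(P[0]+P[1]-P[2]-P[3])/2;print("len",np.linalg.norm(e),"yaw",np.degrees(np.arctan2(-e[0],e[1])))
e=(P[1]+P[2]-P[0]-P[3])/2;print("wid",np.linalg.norm(e),"yaw",np.degrees(np.arctan2(e[1],e[0])))
rows([.62,.22,.25],107,9)
```

```text
2.8667 [ 0.58832267 -0.03887731  0.25000791] [1.79985855e+02 1.18919604e-02 9.46877046e+01]
stage {'centre': [298.3, 343.1], 'conf': 0.9} [ 0.57693149 -0.17640627  0.062     ]
[[ 0.52818665 -0.10056461  0.062     ]
 [ 0.63129519 -0.10440154  0.062     ]
 [ 0.62839402 -0.25486378  0.062     ]
 [ 0.52125026 -0.25204145  0.062     ]] [ 0.57728153 -0.17796785  0.062     ]
len 0.15104965084831645 yaw -1.8661082791781336
wid 0.10517886618426892 yaw -1.8141075048000719
[[0.057, 0.012, -0.0, -0.0, 0.0, -0.023], [0.057, 0.013, -0.0, -0.0, 0.0, -0.023], [0.056, 0.014, -0.0, -0.0, 0.0, -0.023], [0.056, 0.016, -0.0, -0.0, 0.0, -0.023], [0.056, 0.017, -0.0, -0.0, 0.0, -0.023]]
[[0.055, 0.018, -0.0, -0.0, 0.0, -0.023], [0.055, 0.02, -0.0, -0.0, 0.0, -0.023], [0.054, 0.021, -0.0, -0.0, 0.0, -0.023], [0.054, 0.022, -0.0, -0.0, 0.0, -0.023]]
```

View pics/w2.png

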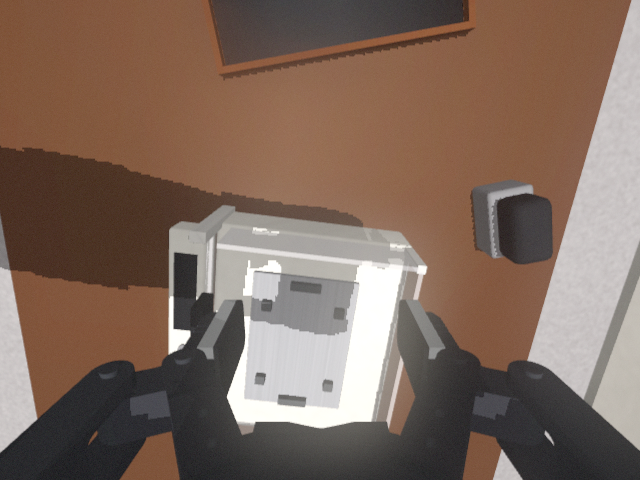

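In the second view the plate corners are at about (253,270), (357,279), (340,407) and (245,400). On to the tray.

Call:
play_rows:
  plan:
    - [[0.057,0.012,0,0,0,-0.023],[0.057,0.013,0,0,0,-0.023],[0.056,0.014,0,0,0,-0.023],[0.056,0.016,0,0,0,-0.023],[0.056,0.017,0,0,0,-0.023]]

```text
t: 3.48
position: [0.6061, 0.1059, 0.2498]
ee_rot: [180.0, 0.0, 101.5]
force: [0.5, -0.1, -0.1]
opening: 0.75
grasp_force: 0.0
```

Call:
play_rows:
  plan:
    - [[0.055,0.018,0,0,0,-0.023],[0.055,0.02,0,0,0,-0.023],[0.054,0.021,0,0,0,-0.023],[0.054,0.022,0,0,0,-0.023],[0,0,0,0,0,0]]

```text
t: 3.9
position: [0.6196, 0.2247, 0.2492]
ee_rot: [-180.0, -0.0, 107.3]
force: [-0.1, 0.5, -0.2]
opening: 0.748
grasp_force: 0.0
```

Run:
```python
from h import *
import json
camera("wrist");s=state();save("wrist","w3.png");print(s["t"],s["position"],s["ee_rot"])
json.dump({k:np.array(s[k]).tolist() for k in("position","ee_rot")},open("s3.json","w"))
for th,z in [("case",.006),("watch",.006)]:
    for d in spot_point(th,"wrist"): print(th,d,atz("wrist",d["centre"],z,s))
s1=dict(position=[ 0.57647676,-0.14752969,0.24926893],ee_rot=[-179.977,-.0195,90.2698]);s2=json.load(open("s2.json"))
for a,b in zip([(266,163),(382,168),(371,319),(265,316)],[(253,270),(357,279),(340,407),(245,400)]):
    print(tri([ray("wrist",a,s1),ray("wrist",b,s2)]),atz("wrist",b,.062,s2))
```

```text
3.95 [0.61966218 0.22251508 0.2491701 ] [-1.79964399e+02 -6.49250741e-03  1.07205367e+02]
case {'centre': [482.3, 32.1], 'conf': 0.82} [0.71668161 0.42297043 0.006     ]
case {'centre': [329.4, 202.0], 'conf': 0.75} [0.62849991 0.22665811 0.006     ]
watch {'centre': [222.9, 200.2], 'conf': 0.62} [0.51926079 0.19480631 0.006     ]
[ 0.52721986 -0.10110315  0.05689133] [ 0.52786385 -0.09901628  0.062     ]
[ 0.6324639  -0.10572144  0.0487294 ] [ 0.62959306 -0.10011577  0.062     ]
[ 0.628884   -0.25773674  0.05689336] [ 0.62790302 -0.25321621  0.062     ]
[ 0.52251918 -0.25133154  0.0634139 ] [ 0.52332215 -0.25246459  0.062     ]
```

View pics/w3.png

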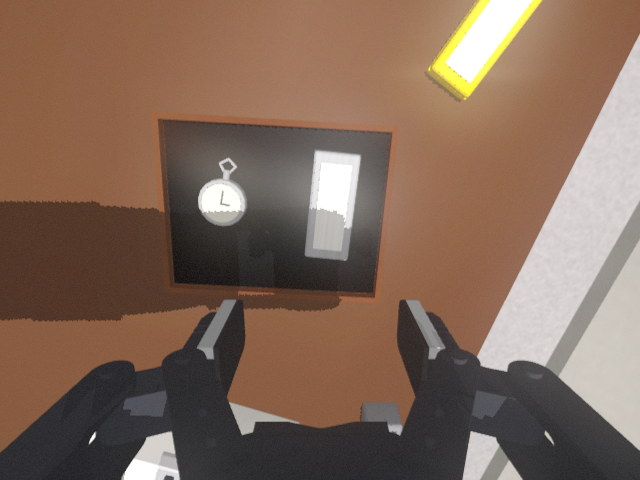

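The case's outline corners in the tray are about (316,150), (361,153), (348,260) and (306,257). The watch is at (222,202). I'll fit the outline.

Run:
```python
from h import *
import json
s=json.load(open("s3.json"))
g=cv2.imread("pics/w3.png",0)
m=np.zeros_like(g);m[140:270,290:375]=(g[140:270,290:375]>75)*255
n,l,st,_=cv2.connectedComponentsWithStats(m);i=1+st[1:,4].argmax();print(st[i])
c=max(cv2.findContours((l==i).astype(np.uint8),0,1)[0],key=len)[:,0]
h=cv2.approxPolyDP(cv2.convexHull(c),4,True)[:,0];print(h)
for z in(.028,):
    Q=np.array([atz("wrist",p,z,s)[:2] for p in c]).astype(np.float32)
    (cx,cy),(w,hh),a=cv2.minAreaRect(Q);print(z,cx,cy,w,hh,a)
    B=cv2.boxPoints(((cx,cy),(w,hh),a));print(B)
```

```text
[ 290  140   85  121 9216]
[[374 140]
 [374 242]
 [346 260]
 [306 256]
 [290 224]
 [290 140]]
0.028 0.6301437616348267 0.23058106005191803 0.08712241798639297 0.12238644063472748 17.228492736816406
[[0.5704127  0.27612653]
 [0.6066615  0.15923141]
 [0.6898748  0.18503559]
 [0.653626   0.30193073]]
```

Run:
```python
from h import *
import json
s=json.load(open("s3.json"))
g=cv2.imread("pics/w3.png",0)
print(g[200,290:375:3],g[170,290:375:3])
for t in(95,110,125):
    m=np.zeros_like(g);m[140:270,290:375]=(g[140:270,290:375]>t)*255
    n,l,st,_=cv2.connectedComponentsWithStats(m);i=1+st[1:,4].argmax()
    c=max(cv2.findContours((l==i).astype(np.uint8),0,1)[0],key=len)[:,0]
    print(t,st[i],cv2.approxPolyDP(cv2.convexHull(c),4,True)[:,0].tolist())
    Q=np.array([atz("wrist",p,.028,s)[:2] for p in c]).astype(np.float32)
    print(cv2.minAreaRect(Q))
```

```text
[111 109 114 116 120 123 125 209 230 226 255 255 255 255 255 255 255 255
 255 255 233 225 125 123 120 117 112 113 107] [111 112 110 114 116 118 118 120 213 233 229 255 255 255 255 255 255 255
 255 255 255 234 233 140 107 105 100  99  99]
95 [ 290  140   85  121 8212] [[345, 260], [305, 255], [290, 207], [290, 153], [306, 143], [371, 143], [374, 224]]
((0.6294158697128296, 0.23036374151706696), (0.08500251919031143, 0.12353391945362091), 19.699308395385742)
110 [ 290  149   83  112 6264] [[315, 149], [361, 155], [371, 208], [345, 260], [305, 254], [290, 201], [290, 169]]
((0.6296236515045166, 0.22608083486557007), (0.08255448192358017, 0.11334095150232315), 15.804898262023926)
125 [ 301  150   60  111 4984] [[315, 150], [360, 154], [345, 260], [305, 254], [301, 183]]
((0.6261405348777771, 0.22525453567504883), (0.05676160380244255, 0.11055850237607956), 11.687568664550781)
```

Run:
```python
from h import *
import json
s=json.load(open("s3.json"))
P=np.array([atz("wrist",p,.028,s)[:2] for p in [(315,150),(361,154),(346.5,260.5),(305,256)]])
print(P,P.mean(0))
e=(P[0]+P[1]-P[2]-P[3])/2;print(np.linalg.norm(e),np.degrees(np.arctan2(-e[0],e[1])))
w=(P[1]+P[2]-P[0]-P[3])/2;print(np.linalg.norm(w),np.degrees(np.arctan2(w[1],w[0])))
print(proj("wrist",[.5775,-.177,.06],s))
```

```text
[[0.59802891 0.27493468]
 [0.64176949 0.28455445]
 [0.66306057 0.17613315]
 [0.61963244 0.1679403 ]] [0.63062285 0.22589064]
0.10982243128678092 11.261706771321602
0.044485035869942464 11.549192940962792
[np.float64(191.32388090024955), np.float64(508.18349883519977)]
```

```bash
python3 -c "
from h import *
rows([.6306,.2259,.13],101.4,4)"
```

```text
[[0.001, 0.006, 0.06, -0.0, 0.0, 0.023], [0.001, 0.006, 0.06, -0.0, 0.0, 0.024], [0.002, 0.006, 0.06, -0.0, 0.0, 0.023], [0.002, 0.006, 0.059, -0.0, 0.0, 0.024]]
```

Call:
play_rows:
  plan:
    - [[0.001,0.006,0.06,0,0,0.023],[0.001,0.006,0.06,0,0,0.024],[0.002,0.006,0.06,0,0,0.023],[0.002,0.006,0.059,0,0,0.024],[0,0,0,0,0,0]]

```text
t: 4.52
position: [0.6286, 0.2253, 0.1241]
ee_rot: [-179.5, 0.1, 101.3]
force: [-1.1, 0.2, -1.0]
opening: 0.748
grasp_force: 0.0
```

Run:
```python
from h import *
import json
camera("wrist");s=state();save("wrist","w4.png");print(s["t"],s["position"],s["ee_rot"])
json.dump({k:np.array(s[k]).tolist() for k in("position","ee_rot")},open("s4.json","w"))
```

```text
4.5667 [0.62956992 0.22569178 0.12787881] [-1.79701856e+02  3.38045351e-02  1.01393595e+02]
```

View pics/w4.png

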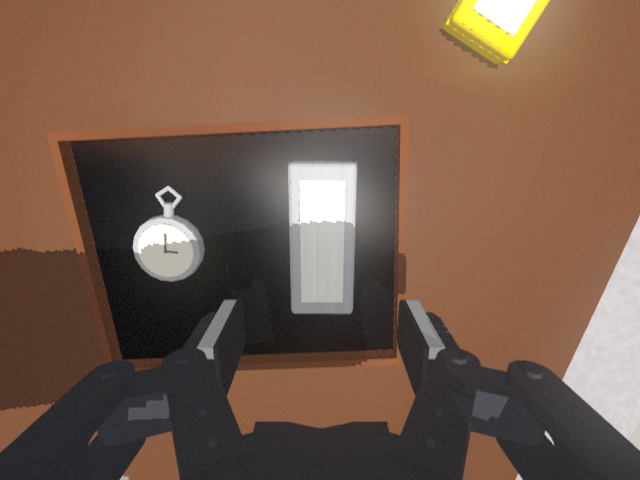

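Case corners are at about (288,162), (357,162), (353,315) and (291,315), so it's nearly square to the tool. The tray's right wall is at column ~397, so I'll narrow the opening.

Run:
```python
from h import *
import json
s=json.load(open("s4.json"));s3=json.load(open("s3.json"))
a=[(288,162),(357,162),(353.5,315),(291,315)];b=[(315,150),(361,154),(346.5,260.5),(305,256)]
for z in (.026,.028,.03):
    P=np.array([atz("wrist",p,z,s)[:2] for p in a])
    e=(P[0]+P[1]-P[2]-P[3])/2;w=(P[1]+P[2]-P[0]-P[3])/2
    print(z,P.mean(0),np.linalg.norm(e),np.degrees(np.arctan2(-e[0],e[1])),np.linalg.norm(w),np.degrees(np.arctan2(w[1],w[0])))
print(np.mean([tri([ray("wrist",p,s),ray("wrist",q,s3)]) for p,q in zip(a,b)],0))
rows([.6305,.2255,.006],101.6,6)
```

```text
0.026 [0.63091252 0.22488226] 0.11224379749091201 11.40455450711354 0.046082880864271 11.510434654876484
0.028 [0.63078961 0.22549542] 0.11133076324439493 11.404554507113538 0.04570802497603655 11.510434654876505
0.03 [0.63066671 0.22610858] 0.11041772899787772 11.40455450711355 0.04533316908780227 11.510434654876518
[0.63041427 0.2270738  0.03120044]
[[-0.0, -0.0, 0.042, -0.0, 0.0, -0.0], [-0.0, -0.0, 0.041, -0.0, 0.0, -0.001], [-0.0, -0.0, 0.042, -0.0, 0.0, -0.0], [-0.0, -0.0, 0.041, -0.0, 0.0, -0.001], [-0.001, -0.0, 0.042, -0.0, 0.0, -0.0]]
[[-0.0, -0.0, 0.041, -0.001, 0.0, -0.001]]
```

Call:
play_rows:
  plan:
    - [[0,0,0.05,0,0,0],[0,0,0.05,0,0,0],[0,0,0.05,0,0,0],[0,0,0.04,0,0,0],[0,0,0,0,0,0]]
  hand: 0.68

```text
t: 5.03
position: [0.6298, 0.2265, 0.0339]
ee_rot: [-179.8, 0.0, 101.5]
force: [-0.7, 0.5, -0.6]
opening: 0.683
grasp_force: 0.0
```

Call:
play_rows:
  plan:
    - [[0,0,0.02,0,0,0],[0,0,0.02,0,0,0],[0,0,0.012,0,0,0],[0,0,0,0,0,0],[0,0,0,0,0,0]]

```text
t: 5.45
position: [0.6306, 0.2274, 0.0097]
ee_rot: [180.0, -0.0, 101.5]
force: [-0.2, 0.7, 0.3]
opening: 0.682
grasp_force: 0.0
```

Call:
play_rows:
  plan:
    - [[-0.003,0,0.008,0,0,0],[0,0,0,0,0,0],[0,0,0,0,0,0]]

```text
t: 5.7
position: [0.6308, 0.2258, 0.0054]
ee_rot: [180.0, -0.0, 101.5]
force: [-0.2, 0.1, -0.1]
opening: 0.68
grasp_force: 0.0
```

Call:
play_rows:
  plan:
    - [[0,0,0,0,0,0],[0,0,0,0,0,0],[0,0,0,0,0,0],[0,0,0,0,0,0],[0,0,0,0,0,0]]
  hand: 0

```text
t: 6.12
position: [0.631, 0.226, 0.0058]
ee_rot: [179.9, -0.0, 101.5]
force: [-0.4, -0.1, 5.0]
opening: 0.525
grasp_force: 63.6
```

Call:
play_rows:
  plan:
    - [[0,0,0,0,0,0],[0,0,0,0,0,0],[0,0,0,0,0,0]]

```text
t: 6.37
position: [0.631, 0.2259, 0.0058]
ee_rot: [180.0, -0.0, 101.5]
force: [-0.5, -0.5, 6.1]
opening: 0.528
grasp_force: 63.6
```

```bash
python3 -c "
from h import *
T=rows([.631,.226,.17],101.5,5)
rows([.5773,-.1771,.17],88.5,13,T)"
```

```text
[[0.0, 0.0, -0.066, 0.0, -0.0, -0.0], [0.0, 0.0, -0.066, 0.0, -0.0, -0.0], [0.0, 0.0, -0.065, 0.0, -0.0, -0.0], [0.0, 0.0, -0.066, 0.0, -0.0, -0.0], [0.0, 0.0, -0.065, 0.001, -0.0, -0.001]]
[[-0.059, -0.02, -0.0, -0.0, -0.0, 0.017], [-0.059, -0.019, -0.0, -0.0, -0.0, 0.017], [-0.06, -0.018, -0.0, -0.0, -0.0, 0.017], [-0.06, -0.017, -0.0, -0.0, -0.0, 0.017], [-0.06, -0.016, -0.0, -0.0, -0.0, 0.017]]
[[-0.061, -0.015, -0.0, -0.0, -0.0, 0.017], [-0.061, -0.014, -0.0, -0.0, -0.0, 0.016], [-0.061, -0.013, -0.0, -0.0, -0.0, 0.017], [-0.062, -0.012, -0.0, -0.0, -0.0, 0.016], [-0.062, -0.011, -0.0, -0.0, -0.0, 0.017]]
[[-0.062, -0.01, -0.0, -0.0, -0.0, 0.016], [-0.062, -0.01, -0.0, -0.0, -0.0, 0.017], [-0.062, -0.008, -0.0, -0.0, -0.0, 0.016]]
```

Call:
play_rows:
  plan:
    - [[0,0,-0.03,0,0,0],[0,0,-0.066,0,0,0],[0,0,-0.066,0,0,0],[0,0,-0.066,0,0,0],[0,0,-0.066,0,0,0]]

```text
t: 6.78
position: [0.6302, 0.2257, 0.1543]
ee_rot: [-180.0, 0.0, 101.5]
force: [0.0, 0.1, -3.4]
opening: 0.522
grasp_force: 62.7
```

Call:
play_rows:
  plan:
    - [[0,0,-0.035,0,0,0],[-0.03,-0.01,0,0,0,0],[-0.059,-0.02,0,0,0,0.017],[-0.059,-0.019,0,0,0,0.017],[-0.06,-0.018,0,0,0,0.017]]

```text
t: 7.2
position: [0.6161, 0.1165, 0.1702]
ee_rot: [-180.0, 0.0, 98.4]
force: [0.4, -0.3, -2.0]
opening: 0.523
grasp_force: 62.8
```

Call:
play_rows:
  plan:
    - [[-0.06,-0.017,0,0,0,0.017],[-0.06,-0.016,0,0,0,0.017],[-0.061,-0.015,0,0,0,0.017],[-0.061,-0.014,0,0,0,0.016],[-0.061,-0.013,0,0,0,0.017]]

```text
t: 7.62
position: [0.5957, -0.0387, 0.1703]
ee_rot: [-180.0, -0.0, 93.3]
force: [0.8, -0.3, -2.4]
opening: 0.52
grasp_force: 62.8
```

Call:
play_rows:
  plan:
    - [[-0.062,-0.012,0,0,0,0.016],[-0.062,-0.011,0,0,0,0.017],[-0.062,-0.01,0,0,0,0.016],[-0.062,-0.01,0,0,0,0.017],[0,0,0,0,0,0]]

```text
t: 8.03
position: [0.5778, -0.1667, 0.1702]
ee_rot: [-180.0, 0.1, 89.1]
force: [0.4, -0.6, -3.3]
opening: 0.525
grasp_force: 62.8
```

Run:
```python
from h import *
camera("wrist");s=state();save("wrist","w5.png");print(s["t"],s["position"],s["ee_rot"],s["opening"],s["grasp_force"])
print(spot_point("case","wrist"))
rows([.5773,-.1771,.085],88.5,4)
```

```text
8.0833 [ 0.57824265 -0.16434631  0.17012319] [-1.79970517e+02  2.83743941e-03  8.92008382e+01] 0.5287019582465889 62.78569579124451
[{'centre': [317.3, 314.7], 'conf': 0.59}]
[[-0.008, -0.001, 0.043, -0.0, -0.0, 0.004], [-0.008, -0.001, 0.042, -0.0, -0.0, 0.004], [-0.007, -0.0, 0.043, -0.0, -0.0, 0.003], [-0.008, -0.001, 0.042, -0.0, -0.0, 0.004]]
```

View pics/w5.png

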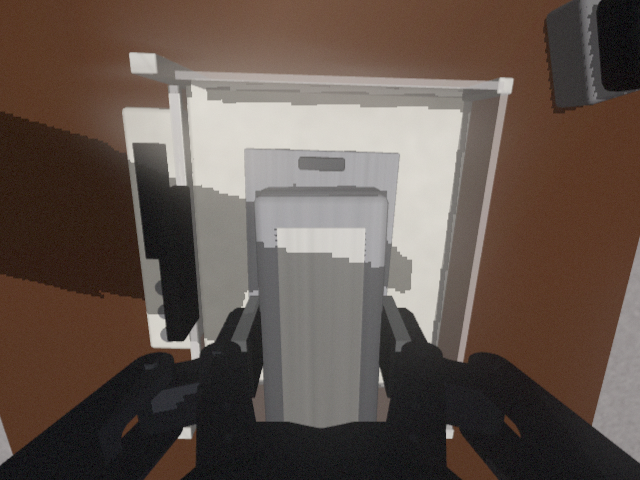

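Picture: the case is held straight. Its far lid edge is at row ~194 (columns 257–387), and the plate's far edge runs (245,149)–(398,154) with its end stop at (322,163).

Run:
```python
from h import *
s=dict(position=[0.57824265,-0.16434631,0.17012319],ee_rot=[-179.97,0.003,89.2])
A,B=[atz("wrist",p,.062,s) for p in[(245,149),(398,154)]];print(A,B,np.linalg.norm(B-A))
d=(B-A)/np.linalg.norm(B-A);print(np.degrees(np.arctan2(d[1],d[0])),(A+B)/2+.075*np.array([d[1],-d[0],0]))
L,R=[atz("wrist",p,.17+.0222,s) for p in[(257,195),(387,195)]];print(L,R,np.linalg.norm(R-L),(L+R)/2-np.array(s["position"]))
```

```text
[ 0.52903594 -0.10047926  0.062     ] [ 0.63131468 -0.10511579  0.062     ] 0.10238377452968007
-2.595570908317859 [ 0.57677888 -0.17772058  0.062     ]
[ 0.55815819 -0.10928895  0.1922    ] [ 0.60169768 -0.10987718  0.1922    ] 0.04354346886648635 [0.00168529 0.05476324 0.02207681]
```

Call:
play_rows:
  plan:
    - [[-0.013,-0.001,0,0,0,0.01],[-0.013,-0.0015,0.04,0,0,0.007],[0,0,0.06,0,0,0],[0,0,0.05,0,0,0],[0,0,0.02,0,0,0]]

```text
t: 8.6
position: [0.5763, -0.1738, 0.0814]
ee_rot: [-179.7, -0.1, 88.4]
force: [-0.0, 1.0, -3.4]
opening: 0.521
grasp_force: 62.6
```

Call:
play_rows:
  plan:
    - [[0,0,0,0,0,0],[0,0,0,0,0,0]]

```text
t: 8.77
position: [0.5781, -0.1746, 0.0856]
ee_rot: [180.0, 0.0, 88.4]
force: [0.3, -0.6, -1.9]
opening: 0.529
grasp_force: 62.7
```

Call:
play_rows:
  plan:
    - [[-0.0055,-0.0025,0.01,0,0,0.002],[0,0,0.015,0,0,0],[0,0,0.013,0,0,0],[0,0,0,0,0,0],[0,0,0,0,0,0]]

```text
t: 9.18
position: [0.5762, -0.1776, 0.0655]
ee_rot: [-180.0, -0.0, 88.3]
force: [0.7, 0.1, -2.1]
opening: 0.525
grasp_force: 62.8
```

Call:
play_rows:
  plan:
    - [[0,0,0.003,0,0,0],[0,0,0.002,0,0,0],[0,0,0.001,0,0,0],[0,0,0,0,0,0]]

```text
t: 9.52
position: [0.5763, -0.1776, 0.0628]
ee_rot: [180.0, -0.0, 88.3]
force: [-0.3, -0.1, -2.3]
opening: 0.526
grasp_force: 62.8
```

Call:
play_rows:
  plan:
    - [[0,0,0.001,0,0,0],[0,0,0.001,0,0,0],[0,0,0,0,0,0]]

```text
t: 9.77
position: [0.5763, -0.1777, 0.0618]
ee_rot: [180.0, 0.0, 88.3]
force: [0.3, 0.4, -1.9]
opening: 0.523
grasp_force: 62.9
```

Call:
play_rows:
  plan:
    - [[0,0,0.001,0,0,0],[0,0,0.001,0,0,0],[0,0,0,0,0,0]]

```text
t: 10.02
position: [0.5764, -0.1777, 0.0617]
ee_rot: [180.0, 0.0, 88.3]
force: [-5.6, 1.9, 8.2]
opening: 0.526
grasp_force: 64.2
```

Contact; release.

Call:
play_rows:
  plan:
    - [[0,0,0,0,0,0],[0,0,0,0,0,0],[0,0,0,0,0,0],[0,0,0,0,0,0],[0,0,0,0,0,0]]
  hand: 0.7

```text
t: 10.43
position: [0.5763, -0.1777, 0.0607]
ee_rot: [180.0, 0.0, 88.3]
force: [0.4, 1.0, 0.5]
opening: 0.701
grasp_force: 0.0
```

Call:
play_rows:
  plan:
    - [[0,0,-0.02,0,0,0],[0,0,-0.05,0,0,0],[0,0,-0.08,0,0,0],[0,0,-0.08,0,0,0],[0,0,-0.08,0,0,0]]

```text
t: 10.85
position: [0.5759, -0.1775, 0.2184]
ee_rot: [180.0, 0.0, 88.3]
force: [1.0, -1.0, 0.1]
opening: 0.699
grasp_force: 0.0
```

Call:
play_rows:
  plan:
    - [[0.04,0,-0.06,0,0,0],[0,0,0,0,0,0],[0,0,0,0,0,0]]

```text
t: 11.1
position: [0.5774, -0.1572, 0.2482]
ee_rot: [179.8, 0.1, 88.3]
force: [0.6, 0.5, -0.6]
opening: 0.706
grasp_force: 0.0
```

Run:
```python
from h import *
import json
camera("wrist");s=state();save("wrist","w6.png");print(s["t"],s["position"],s["ee_rot"])
json.dump({k:np.array(s[k]).tolist() for k in("position","ee_rot")},open("s6.json","w"))
for th,z in [("case",.062),("stage",.062),("sash_handle",.095)]:
    for d in spot_point(th,"wrist"): print(th,d,atz("wrist",d["centre"],z,s))
```

```text
11.15 [ 0.57682431 -0.15744257  0.24626056] [1.79960878e+02 1.49663413e-02 8.83016814e+01]
case {'centre': [320.9, 239.1], 'conf': 0.63} [ 0.57701836 -0.1798379   0.062     ]
sash_handle {'centre': [206.2, 246.0], 'conf': 0.61} [ 0.48009088 -0.17319082  0.095     ]
```

View pics/w6.png

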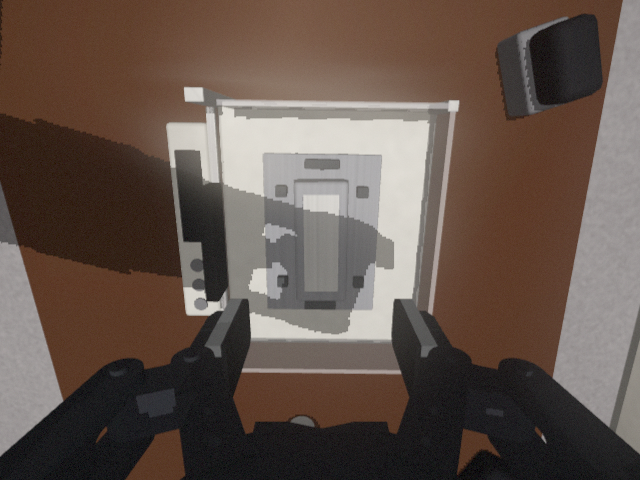

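Case sits inside the stops: lid about (296–348, 179–302), plate (264–381, 153–309), handle a dark bar at column ~213. An enlarged crop will give the exact gaps.

```bash
python3 -c "
import cv2
g=cv2.imread('pics/w6.png')[145:325,195:395]
g=cv2.convertScaleAbs(g,alpha=1.4);cv2.imwrite('pics/w6c.png',cv2.resize(g,(660,594),interpolation=cv2.INTER_CUBIC))"
```

```text
(no output)
```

View pics/w6c.png

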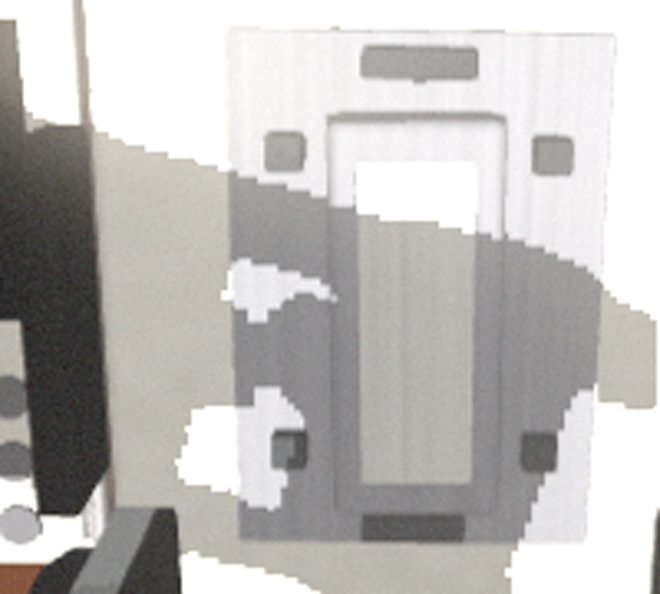

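Run:
```python
from h import *
import json
s=json.load(open("s6.json"))
def f(ps,z,n):
    P=np.array([atz("wrist",(195+x/3.3,145+y/3.3),z,s)[:2] for x,y in ps]);e=(P[0]+P[1]-P[2]-P[3])/2;w=(P[1]+P[2]-P[0]-P[3])/2
    print(n,P.mean(0),np.linalg.norm(w),np.linalg.norm(e),np.degrees([np.arctan2(-e[0],e[1]),np.arctan2(w[1],w[0])]));return P.mean(0)
p=f([(229,29),(616,34),(586,542),(240,539)],.062,"plate")
f([(285,151),(553,154),(539,452),(290,448)],.07,"posts")
c=f([(328,116),(506,118),(495,514),(335,513)],.084,"case")
print(c-p)
for z in(.091,.103): print([atz("wrist",(195+x/3.3,145+y/3.3),z,s) for x,y in[(62,126),(72,515)]])
rows([.4825,-.174,.17],88.3,5)
```

```text
plate [ 0.57767715 -0.17748617] 0.1032908405690986 0.149347189406392 [-2.66799    -2.32544292]
posts [ 0.5774559  -0.17641079] 0.07131975693924358 0.08558768511195274 [-2.47603017 -2.51030824]
case [ 0.57719183 -0.17735953] 0.04473837943210799 0.10998435165002951 [-1.93609611 -2.20855689]
[-0.00048532  0.00012664]
[array([ 0.49146502, -0.12110166,  0.091     ]), array([ 0.48194768, -0.22655262,  0.091     ])]
[array([ 0.49499123, -0.11951803,  0.103     ]), array([ 0.4858555 , -0.22074082,  0.103     ])]
[[-0.008, -0.037, 0.03, -0.0, -0.0, -0.0], [-0.007, -0.037, 0.03, -0.001, -0.0, -0.0], [-0.008, -0.038, 0.03, -0.0, -0.0, -0.0], [-0.007, -0.037, 0.03, -0.001, -0.0, -0.0], [-0.008, -0.038, 0.029, -0.0, -0.001, -0.001]]
```

The case is centred within 1 mm. Next, the screen handle at about (0.4825, -0.174).

Call:
play_rows:
  plan:
    - [[-0.008,-0.037,0.03,0,0,0.003],[-0.007,-0.037,0.03,0,0,0.003],[-0.008,-0.038,0.03,0,0,0.004],[-0.007,-0.037,0.03,0,0,0],[-0.008,-0.038,0.03,0,0,0]]
  hand: 0.5

```text
t: 11.77
position: [0.4815, -0.1734, 0.1694]
ee_rot: [-179.9, -0.0, 87.7]
force: [0.6, -1.4, -0.5]
opening: 0.499
grasp_force: 0.0
```

Call:
play_rows:
  plan:
    - [[0,0,0.02,0,0,0],[0,0,0.02,0,0,0],[0,0,0.01,0,0,0],[0,0,0,0,0,0],[0,0,0,0,0,0]]

```text
t: 12.18
position: [0.4834, -0.1732, 0.1458]
ee_rot: [-180.0, -0.0, 87.7]
force: [-0.0, 0.3, 0.2]
opening: 0.501
grasp_force: 0.0
```

Run:
```python
from h import *
r=[]
for n in("top","side"):
    s=state();save(n,n+"7.png")
    for th,k in(("sash_handle",0),("case",1)):
        print(n,th,[(np.round(d["centre"],1),round(d["conf"],2)) for d in spot_point(th,n)])
s=state();save("wrist","w7.png");print(s["t"],s["position"],s["ee_rot"],[(d["centre"],d["conf"],atz("wrist",d["centre"],.095,s)) for d in spot_point("sash_handle","wrist")])
```

```text
top sash_handle []
top case [(array([133.6, 332.8]), 0.98), (array([395.7, 246.1]), 0.75), (array([158.3, 197.1]), 0.62)]
side sash_handle [(array([280.8, 276.1]), 0.57)]
side case [(array([317.5, 286.1]), 0.88), (array([322. , 197.8]), 0.61)]
12.4833 [ 0.48302139 -0.17326283  0.14612509] [1.79967135e+02 1.27683219e-02 8.76769985e+01] [([316.7, 271.8], 0.65, array([ 0.48119271, -0.17523045,  0.095     ]))]
```

View pics/w7.png

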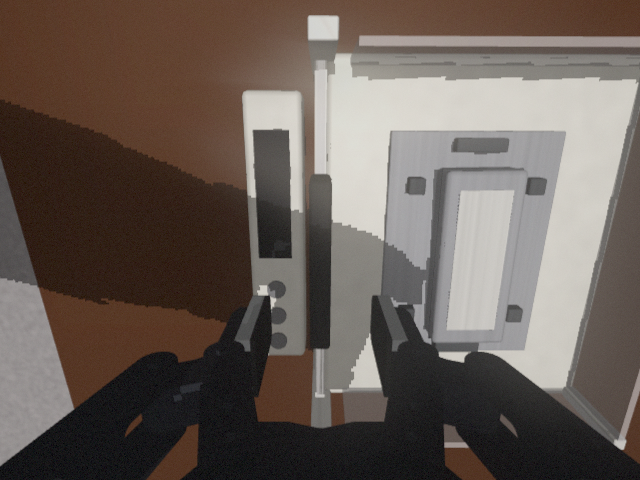

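Handle bar at columns 309–331, rows 175–348, centred between the fingers. Descend to z≈0.072.

Call:
play_rows:
  plan:
    - [[0,0,0.04,0,0,0],[0,0,0.04,0,0,0],[0,0,0.04,0,0,0],[0,0,0.028,0,0,0],[0,0,0,0,0,0]]

```text
t: 13.0
position: [0.4816, -0.1727, 0.0693]
ee_rot: [-179.8, -0.1, 87.7]
force: [-1.0, 0.4, -0.3]
opening: 0.498
grasp_force: 0.0
```

Call:
play_rows:
  plan:
    - [[0,0,0,0,0,0],[0,0,0,0,0,0],[0,0,0,0,0,0],[0,0,0,0,0,0],[0,0,0,0,0,0]]
  hand: 0

```text
t: 13.42
position: [0.4827, -0.1735, 0.0727]
ee_rot: [180.0, 0.0, 87.7]
force: [-6.7, -0.8, 2.1]
opening: 0.131
grasp_force: 60.6
```

Call:
play_rows:
  plan:
    - [[0,0,0,0,0,0],[0,0,0,0,0,0],[0,0,0,0,0,0],[0,0,0,0,0,0]]

```text
t: 13.75
position: [0.4827, -0.1734, 0.0727]
ee_rot: [180.0, 0.0, 87.7]
force: [-5.7, -1.4, 2.0]
opening: 0.128
grasp_force: 60.6
```

Call:
play_rows:
  plan:
    - [[0,0,-0.01,0,0,0],[0,0,-0.015,0,0,0],[0,0,-0.02,0,0,0],[0,0,-0.015,0,0,0],[0,0,-0.01,0,0,0]]

```text
t: 14.17
position: [0.4826, -0.1734, 0.1083]
ee_rot: [180.0, 0.0, 87.7]
force: [-3.7, -2.8, -5.2]
opening: 0.124
grasp_force: 59.6
```

Call:
play_rows:
  plan:
    - [[0,0,-0.002,0,0,0],[0,0,-0.002,0,0,0],[0,0,0,0,0,0]]

```text
t: 14.42
position: [0.4827, -0.1734, 0.11]
ee_rot: [180.0, 0.0, 87.7]
force: [-5.3, -2.4, 0.5]
opening: 0.128
grasp_force: 60.2
```

Call:
play_rows:
  plan:
    - [[0,0,-0.002,0,0,0],[0,0,-0.002,0,0,0],[0,0,-0.002,0,0,0],[0,0,0,0,0,0]]

```text
t: 14.75
position: [0.4827, -0.1734, 0.1128]
ee_rot: [180.0, 0.0, 87.7]
force: [-5.7, -3.8, -1.1]
opening: 0.132
grasp_force: 60.0
```

Call:
play_rows:
  plan:
    - [[0,0,-0.002,0,0,0],[0,0,-0.002,0,0,0],[0,0,0,0,0,0]]

```text
t: 15.0
position: [0.4827, -0.1734, 0.1147]
ee_rot: [180.0, 0.0, 87.7]
force: [-4.8, -3.0, -2.3]
opening: 0.128
grasp_force: 59.9
```

Call:
play_rows:
  plan:
    - [[0,0,-0.002,0,0,0],[0,0,-0.002,0,0,0],[0,0,0,0,0,0]]

```text
t: 15.25
position: [0.4825, -0.1734, 0.115]
ee_rot: [-180.0, -0.0, 87.7]
force: [4.7, -8.2, -24.2]
opening: 0.133
grasp_force: 59.7
```

Stop reached (24 N). Release and rise.

Call:
play_rows:
  plan:
    - [[0,0,0.002,0,0,0],[0,0,0,0,0,0]]

```text
t: 15.42
position: [0.4826, -0.1734, 0.1149]
ee_rot: [-180.0, 0.0, 87.7]
force: [-0.7, -6.3, -11.8]
opening: 0.126
grasp_force: 61.6
```

Call:
play_rows:
  plan:
    - [[0,0,0,0,0,0],[0,0,0,0,0,0],[0,0,0,0,0,0],[0,0,0,0,0,0],[0,0,0,0,0,0]]
  hand: 0.5

```text
t: 15.83
position: [0.483, -0.1732, 0.1152]
ee_rot: [180.0, 0.0, 87.7]
force: [-0.4, -0.1, -0.2]
opening: 0.503
grasp_force: 0.0
```

Call:
play_rows:
  plan:
    - [[0,0,-0.02,0,0,0],[0,0,-0.05,0,0,0],[0,0,-0.07,0,0,0],[0,0,-0.07,0,0,0],[0,0,-0.04,0,0,0]]

```text
t: 16.25
position: [0.4833, -0.1734, 0.2445]
ee_rot: [179.8, 0.1, 87.7]
force: [0.2, 0.7, -0.1]
opening: 0.498
grasp_force: 0.0
```

Call:
play_rows:
  plan:
    - [[0.03,0.06,0,0,0,0],[0.03,0.06,0,0,0,0],[0,0.05,0,0,0,0],[0,0,0,0,0,0],[0,0,0,0,0,0]]

```text
t: 16.67
position: [0.5694, -0.1464, 0.2398]
ee_rot: [-180.0, -0.0, 87.7]
force: [-0.2, -0.6, 0.2]
opening: 0.502
grasp_force: 0.0
```

Run:
```python
from h import *
camera("wrist");s=state();w=save("wrist","w8.png");print(s["t"],s["position"],s["ee_rot"],s["force"])
d=spot_point("case","wrist");print([(x["centre"],x["conf"],atz("wrist",x["centre"],.062,s)) for x in d])
h=spot_point("sash_handle","wrist");camera("side");hs=spot_point("sash_handle","side")
print(h,hs)
if h and hs: print(tri([ray("wrist",h[0]["centre"],s),ray("side",hs[0]["centre"])]))
cv2.imwrite("pics/f.png",cv2.cvtColor(w,cv2.COLOR_RGB2BGR))
```

```text
16.7167 [ 0.56871767 -0.14666443  0.23996433] [-1.79974793e+02 -4.89356665e-03  8.76846434e+01] [-0.69312082  0.18169635  0.84625326]
[([326.3, 250.6], 0.62, array([ 0.5730982 , -0.17840893,  0.062     ]))]
[{'centre': [201.0, 283.0], 'conf': 0.74}] [{'centre': [282.4, 264.7], 'conf': 0.79}]
[ 0.48062278 -0.1744098   0.13754094]
```

View pics/f.png

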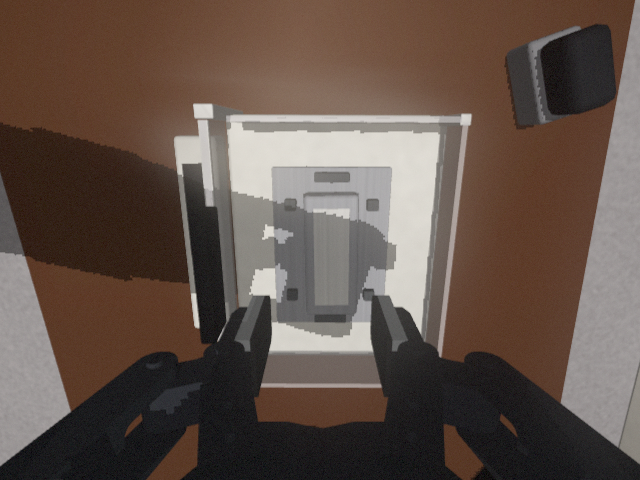

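The final picture shows the case still centred between the stops (lid about 304–358 by 193–312). The handle measures about 0.138 m high, so the screen is up.

```bash
python3 -c "
from workcell import *
print(hand_in())"
```

```text
the job is handed in; nothing more can be done
None
```

The steel case is on the stage plate, released and within about 1 mm of centre between the stops by the wrist-camera measurement. The screen is raised to its stop, and the job is handed in; the result was not reported back.

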